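# Free the ratchet pawl of a bench lift and let the carton down

## Robot

A 6-joint arm with a two-finger parallel gripper is mounted at the origin on the work surface. World frame = base frame: x ahead of the robot, y to its left, z up, the work surface at z = 0. Lengths are in mm, angles in rad, forces in N, time in s.
With the tool pointing down it reaches from about 350 to 975 mm from the base axis. Payload 7.1 kg.
Tool frame: the origin (TCP) lies at the very end of the fingers, on their centre line; the grasp point (between the pads) lies 19 mm behind it; y points along the fingers, x is the direction in which the jaws open and shut, and the axes are right-handed (so a half turn about y gives the same grasp; the last joint's range is limited). The gripper opens to 88 mm and grips with 3 to 60 N. Pads are 20 mm wide; open, the fingers measure 115 mm over their backs; the gripper's body (75 mm by 178 mm) begins 61 mm behind the grasp point.
Start: joints at [-1.239, 0.423, 1.63, -0, 1.089, -0.019], TCP at [214.797, -586.913, 183.775] pointing down, gripper open.
Joint ranges: [-3, 3], [-0.9, 2.11], [0.09, 2.58], [-1.31, 4.45], [0.11, 2.69], [-2.54, 2.54]. Speed limits (rad/s): [2.39, 2.39, 3.01, 3.14, 3.14, 3.14].

## Interface

Orientations are given as a rotation vector (axis times angle).
In Python, from workcell import ctrl gives the robot as it stands. The module is installed in compiled form; this text tells all that it offers.
- The arm moves only by the tool jog_arm, never from a script. Its argument "steps" is a list of rows, each an object with "turn": the turn, a rotation vector about the world's x, y, z scaled (see below), a list of three; "dp": the shift along the world's x, y, z scaled (see below), a list of three; "claw": the opening, from 0 (shut) to 1 (fully open). In form: [{"turn": [wx, wy, wz], "dp": [x, y, z], "claw": claw}, ...]. A call has 1 to 12 rows; each row is the pose to reach, as a shift and turn from the pose measured when the call began, turning the shorter way round; what a row does not reach only later rows make up. The controller multiplies each number of a shift by 80 mm and each number of a turn by pi rad. A row lasts 1/12 s, in which the tool goes at most 41.7 mm and 7.16 degrees, less where a joint would pass 70% of its speed; a pose out of reach is approached as far as the arm can. A call with a number of a shift or a turn outside -1 to 1 is refused whole. A call with a gripper value outside its range is refused whole. The fingers move at their own pace and stop on an object; the grip force is fixed at half the most. Time passes only in rows, so rows that repeat a pose let the fingers close. It gives the time, the measured TCP pose, the force and the opening at its end, in the units of the state.
- ctrl.get_obs(): the state, without advancing time (a new reading comes with each control period).
- ctrl.get_image(name): name is "scene" or "top" or "wrist"; returns a dict with "img" (480x640x3 uint8, red, green, blue), "range_z" (480x640 float32, mm along the optical axis (not along the pixel's ray), 0 where there is no reading), "fovy" (degrees; the focal length in pixels is half the picture's height over the tangent of half this angle, whatever the lens; pixels are square), "cx", "cy" (the principal point, pixels), "camera_from_world" (4x4, takes a point from world to camera coordinates); the wrist camera has in their place "hand_eye" (4x4, takes a point from camera to tool coordinates, whose origin is the TCP and whose axes are the tool frame's). Camera axes: x right, y down, z forward; pixel columns grow to the right and rows downward; lengths in mm; the calibration is good to about 2 mm. A picture is of the moment at which its call begins: read the wrist's pose just before it.
- ctrl.close_job(): hands the job in, once; it reports no verdict.
The state is a dict: "t": time; "qpos": joint angles; "qvel": joint speeds; "joint_torque": joint torques, N m; "ee_pos": TCP position; "orientation": TCP orientation; "ft_force": force on the tool from outside, world axes, zero at the start; "moment": the same for the moment, N m; "width": finger opening in mm.
Only numpy, scipy, OpenCV 4.12 (cv2) and the standard library are available. Lean on these libraries where they do the work, as an engineer would, in place of code of your own. Each camera call takes 0.05 s, during which the arm holds its last target.

## Task

The strapped carton on the bench lift is held up by the steel pawl resting in the ratchet wheel. Take the hand bar with the long rod (not the short one) by its wooden handle, put the rod under the cross-bar at the pawl's free end, lift the pawl clear and keep it up while the carton sinks by itself all the way to the bottom. Then let the pawl fall back, and lay the bar down flat on the bench and let go of it; touch the pawl only with the rod, do not push the carton, and leave the short bar where it lies.

Things in the scene. Friction and masses are not known exactly. Their poses are not given: they have to be found in the camera images.
- rod: The long hand bar, loose on the bench: a wooden block handle 90 long (x) x 20 wide (y) x 26 high, with a straight steel rod 10 in diameter sticking 100 out of its +x end, on the handle's centre line (13 above the underside). About 120 g, mostly in the handle. Origin: centre of the handle's underside; x points along the rod, so its tip is at x = +145; z up.
- stub: The short hand bar, a bystander: the same wooden handle, but the steel rod sticks out only 35. Same origin and axes.
- pawl: The pawl: steel arm 155 long, 10 wide, 7 thick, over a toothed wheel 84 in diameter on the right of a grey column. Origin: its pivot, 177 above the bench. x runs along the arm from the free end (nearer the robot) to the pivot, y left along the pivot, z up. Lifting turns it up, 0.7 rad at most; its tooth clears the wheel at 0.17 rad; 0.3 is a good lift. Needs under 3 N; falls back by its weight.
- crossbar (a point): Middle of the round cross-bar at the pawl's free end (pawl x = -155): 10 in diameter, 44 long (22 to each side along pawl y), axis 177 above the bench. A 46 rise lifts the pawl 0.3 rad. Free space: beneath it down to the base plate (12 high, starts below it), 55 beyond it to the wheel, and all the robot's side. Axes as the pawl's.
- load (a joint): How far the platform with the strapped carton (130 x 120 x 75, left of the column) has sunk, in m: 0 at the start, 0.12 fully down on its stop. With the pawl held clear it sinks by itself, damped, in about 2 to 3 s; a pawl let go too early catches the wheel again and stops it.
Not all that is in view belongs to the job. Leave any green or purple look-alike of the rod alone.

How it is judged:
By the outcome, as a careful person would: the job done as asked, in the order asked, and still so for the second after the job is handed in, with the robot touching nothing.
It also fails if it takes over 48 s, if anything falls off the work surface, if the arm or the gripper's body presses on something with over 40 N, if the wrist force passes 120 N, or if a joint passes its speed limit or range.

## Working session

There is one attempt and no reset: what is moved stays moved. The work goes in short steps, Python scripts to look and compute and a tool call to move; the robot and the scene stay as the last step left them, time stands still between calls to the robot, and variables do not carry over. Pictures are saved under pics/ and viewed, and the job is handed in when it is done.

Besides the shell and the picture viewer there is one more tool, called after ">>>" as name([rows], argument=value, ...), one row to a line, values as JSON. jog_arm: Moves the arm, as the interface text tells. Its arguments: {"type":"object","properties":{"steps":{"type":"array","items":{"type":"object","properties":{"turn":{"type":"array","items":{"type":"number"}},"dp":{"type":"array","items":{"type":"number"}},"claw":{"type":"number"}}}}},"required":["steps"]}

```bash
mkdir -p pics; cat > h.py <<'E'
import numpy as np, cv2
from workcell import ctrl
def grab(name,tag):
    o=ctrl.get_obs(); d=ctrl.get_image(name)
    cv2.imwrite(f'pics/{tag}.png',d['img'][:,:,::-1]); 
    np.savez(f'pics/{tag}.npz',pos=o['ee_pos'],ori=o['orientation'],**d)
    return o,d
def pts(d,T=None):
    f=240/np.tan(np.radians(d['fovy'])/2); z=d['range_z'].astype(float)
    v,u=np.mgrid[:480,:640]
    P=np.stack([(u-d['cx'])/f*z,(v-d['cy'])/f*z,z],-1)
    M=np.linalg.inv(d['camera_from_world']) if T is None else T
    return P@M[:3,:3].T+M[:3,3]
E
python3 - <<'E'
from h import *
for n in ['scene','top']:
    o,d=grab(n,n+'0'); print(n,d['fovy'],d['cx'],d['cy'],np.linalg.inv(d['camera_from_world']).round(2))
print(o)
E
```

```text
scene 52.83170870283145 314.2561939337337 239.17498641666887 [[ 4.00000e-02  7.10000e-01 -7.00000e-01  1.20491e+03]
 [ 1.00000e+00 -3.00000e-02  2.00000e-02 -1.40370e+02]
 [-0.00000e+00 -7.00000e-01 -7.10000e-01  8.26780e+02]
 [ 0.00000e+00  0.00000e+00  0.00000e+00  1.00000e+00]]
top 53.39537387845477 309.8005325196315 243.9376305404282 [[ 2.00000e-02 -9.80000e-01  1.90000e-01  3.72620e+02]
 [-1.00000e+00 -3.00000e-02 -1.00000e-02 -1.24160e+02]
 [ 1.00000e-02 -1.90000e-01 -9.80000e-01  1.07008e+03]
 [ 0.00000e+00  0.00000e+00  0.00000e+00  1.00000e+00]]
{'t': 0.05, 'qpos': array([-1.23895018e+00,  4.23810635e-01,  1.63066959e+00, -1.74671278e-05,
        1.08862308e+00, -1.90468315e-02]), 'qvel': array([ 9.10985573e-05, -2.82850154e-03, -1.34956526e-03,  7.08417161e-04,
        2.41442681e-03, -1.32350417e-03]), 'joint_torque': array([ 5.96994232e-05, -5.46086490e+01, -2.74615163e+01,  6.46138284e-02,
        1.88344455e-02, -3.50481491e-05]), 'ee_pos': array([ 214.62797246, -586.34206399,  183.02863108]), 'orientation': array([-1.35411921,  0.94783704, -0.94580291]), 'ft_force': array([ 0.16717547,  0.71022732, -0.03135967]), 'moment': array([-0.00818307,  0.00440926,  0.0024216 ]), 'width': 87.86252060799796}
```

View pics/scene0.png

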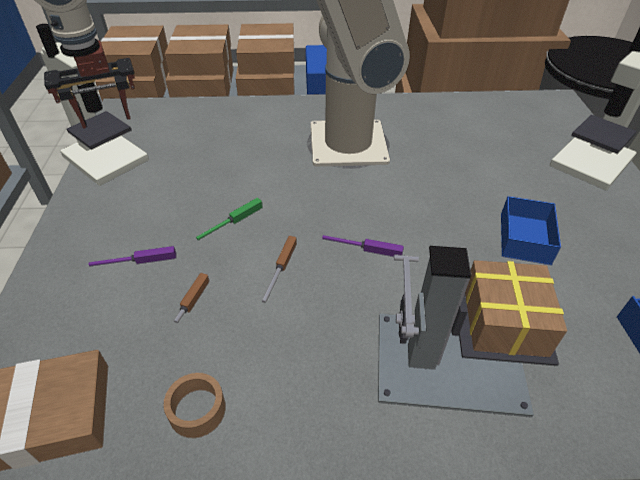

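View pics/top0.png

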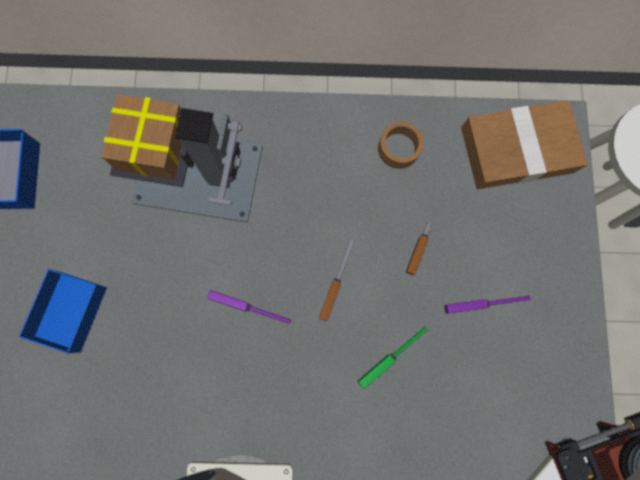

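In the top view, the wooden bars are A, with its handle at (331,299) and rod tip at (351,241), and B, with its handle at (417,255) and tip at (428,225). A has the long rod, so it is the one meant. The purple bars at (229,300) and (467,306) and the green one at (377,371) are look-alikes. The pawl's cross-bar is near (220,201). Next I'll measure these and check a crop.

```bash
python3 - <<'E'
from h import *
for tag,boxes in [('top0',{'rod':(310,230,365,325),'stub':(400,215,440,280)}),('scene0',{'rod':(255,230,305,305),'stub':(165,265,215,325)})]:
    d=dict(np.load(f'pics/{tag}.npz')); W=pts(d); im=d['img']; hsv=cv2.cvtColor(im,cv2.COLOR_RGB2HSV)
    br=(hsv[...,0]<18)&(hsv[...,1]>100)&(hsv[...,2]>50)
    for n,(a,b,c,e) in boxes.items():
        m=np.zeros(br.shape,bool); m[b:e,a:c]=1
        h=m&br&(W[...,2]>20); p=W[h]
        r=m&~br&(W[...,2]>8)&(W[...,2]<24); q=W[r]
        (cx,cy),s,ang=cv2.minAreaRect(p[:,:2].astype(np.float32))
        print(tag,n,'handle',h.sum(),np.median(p,0).round(1),(cx,cy),s,ang)
        c0=np.array([cx,cy]); 
        if len(q):
            t=q[:,:2]-c0; i=np.argmax(np.linalg.norm(t,axis=1)); print('  rod n',len(q),'far',q[i].round(1),np.linalg.norm(t[i]), 'dir',np.degrees(np.arctan2(*t.mean(0)[::-1])), 'z',np.median(q[:,2]))
    for nm,bx in [('top0',(195,105,265,225)),('scene0',(385,245,435,345))]:
        if nm!=tag: continue
        a,b,c,e=bx
        m=np.zeros(br.shape,bool); m[b:e,a:c]=1
        k=m&(W[...,2]>165)&(W[...,2]<195)&(W[...,2]>0)
        if 1:
            p=W[k]; print('pawl',k.sum(),p.min(0).round(0),p.max(0).round(0))
            near=p[p[:,0]<p[:,0].min()+14]; print(' crossbar near', len(near),near.mean(0).round(1),near.min(0).round(1),near.max(0).round(1))
            np.save(f'pics/pawl_{tag}.npy',p)
t=cv2.imread('pics/top0.png')[90:340,100:450]; cv2.imwrite('pics/crop1.png',cv2.resize(t,None,fx=2.2,fy=2.2,interpolation=cv2.INTER_CUBIC))
t=cv2.imread('pics/scene0.png')[230:420,360:600]; cv2.imwrite('pics/crop2.png',cv2.resize(t,None,fx=3.1,fy=3.1,interpolation=cv2.INTER_CUBIC))
E
```

```text
top0 rod handle 342 [ 450.4 -178.5   26.8] (428.6775207519531, -167.38633728027344) (27.375865936279297, 138.9105224609375) 63.51097869873047
  rod n 209 far [ 589.3 -222.3   18. ] 169.7316475260895 dir -20.093219854455224 z 18.023635188925027
top0 stub handle 350 [ 555.5 -370.7   26.5] (468.4809265136719, -272.1647644042969) (51.81709289550781, 348.8539123535156) 41.37900161743164
  rod n 110 far [ 631.2 -403.9   17.9] 209.3391986567085 dir -41.170246804268196 z 17.244815518734185
pawl 939 [618.  12. 165.] [794. 101. 195.]
 crossbar near 126 [625.   45.1 182. ] [618.4  23.1 173.3] [632.2  67.8 187.3]
scene0 rod handle 266 [ 454.6 -178.8   26.3] (804.9967041015625, -171.52224731445312) (801.0128784179688, 44.47838592529297) 1.2766484022140503
  rod n 218 far [ 413.9 -155.9   21.9] 391.43341913019566 dir -173.22473604313532 z 17.13769431978676
scene0 stub handle 349 [ 560.5 -371.9   26.1] (867.68505859375, -278.01641845703125) (725.43212890625, 66.46168518066406) 16.970149993896484
  rod n 118 far [ 518.8 -348.7   17.9] 356.0080119302012 dir -156.6687003704684 z 17.15601685165774
pawl 1034 [619.  11. 165.] [796.  71. 195.]
 crossbar near 136 [625.9  44.3 180.5] [618.6  23.5 174.1] [632.5  66.8 184.6]
```

View pics/crop1.png

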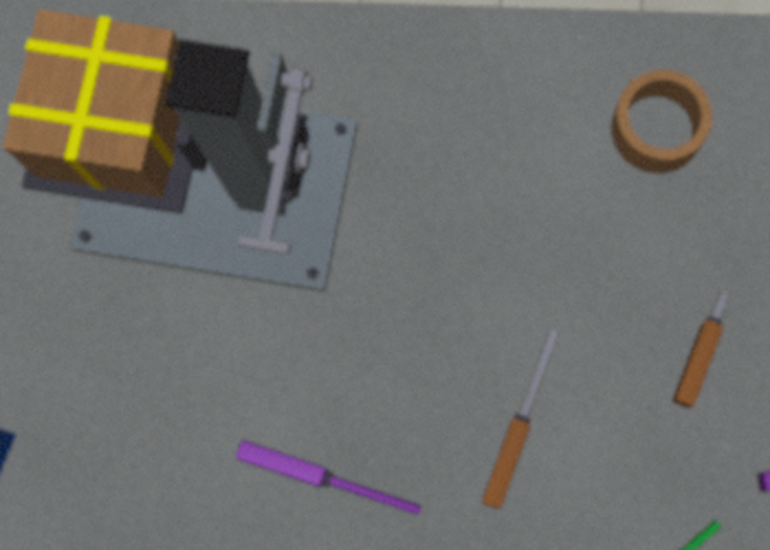

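View pics/crop2.png

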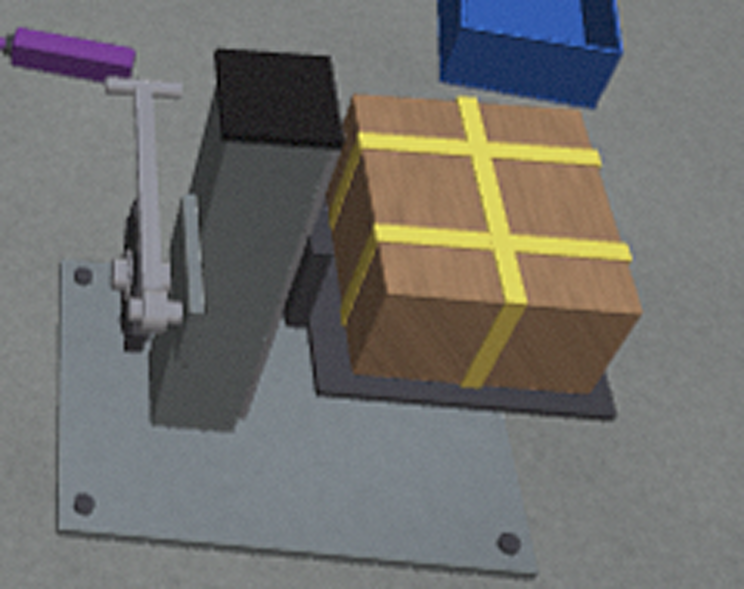

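The crop confirms bar A at (505,460 in the crop) is the long wooden one. The pawl's cross-bar is at (264,243) in the same crop, on the robot side. Next I'll get robust poses.

```bash
python3 - <<'E'
from h import *
from scipy.spatial.transform import Rotation as R
A=[]
for tag,b in [('top0',(310,230,365,325)),('scene0',(255,230,305,305))]:
    d=dict(np.load(f'pics/{tag}.npz')); W=pts(d); hsv=cv2.cvtColor(d['img'],cv2.COLOR_RGB2HSV)
    m=np.zeros((480,640),bool); m[b[1]:b[3],b[0]:b[2]]=1
    br=(hsv[...,0]<18)&(hsv[...,1]>100)&m
    h=br&(abs(W[...,2]-26)<4); p=W[h]; p=p[np.linalg.norm(p[:,:2]-np.median(p[:,:2],0),axis=1)<60]
    r=m&~br&(abs(W[...,2]-16)<5); q=W[r]; q=q[np.linalg.norm(q[:,:2]-np.median(q[:,:2],0),axis=1)<75]
    c,s,a=cv2.minAreaRect(p[:,:2].astype(np.float32))
    l=cv2.fitLine(np.vstack([p,q])[:,:2].astype(np.float32),cv2.DIST_HUBER,0,.01,.01).ravel(); u=l[:2]*np.sign(l[0])
    tp=(p[:,:2]-l[2:])@u; tq=(q[:,:2]-l[2:])@u; w=(p[:,:2]-l[2:])@[-u[1],u[0]]
    print(tag,len(p),len(q),'rect',np.round(c,1),np.round(s,1),'yaw',np.degrees(np.arctan2(u[1],u[0])),'hand t',np.percentile(tp,[1,99]),'rod',np.percentile(tq,[1,99]),'w',np.percentile(w,[1,99]),'centre by extents',l[2:]+u*np.percentile(tp,[1,99]).mean(), 'tip',l[2:]+u*tq.max())
    P=np.load(f'pics/pawl_{tag}.npy')
    cb=P[(P[:,0]<632)&(P[:,2]>172)]; l=cv2.fitLine(cb[:,:2].astype(np.float32),cv2.DIST_HUBER,0,.01,.01).ravel(); print(' crossbar dir',np.degrees(np.arctan2(l[1],l[0])),cb[:,:2].mean(0), 'len',np.ptp((cb[:,:2]-l[2:])@l[:2]),np.percentile((cb[:,:2]-l[2:])@l[:2],[0,100]).mean()*l[:2]+l[2:])
    for x0 in range(640,790,15):
        s=P[(P[:,0]>x0)&(P[:,0]<x0+15)&(P[:,1]<70)]; 
        if len(s): print('  ',x0+7,len(s),np.median(s,0).round(1),np.percentile(s[:,1],[2,98]).round(0))
o=ctrl.get_obs(); print(R.from_rotvec(o['orientation']).as_matrix().round(3))
E
```

```text
top0 314 178 rect [ 451.3 -178.6] [18.2 89.7] yaw -18.675888 hand t [-85.69615186   1.90562298] rod [  5.80892202 102.02174984] w [-9.02350244  8.84072921] centre by extents [ 451.07226059 -178.41169837] tip [ 588.42270612 -224.83784592]
 crossbar dir 83.505775 [624.87220605  45.03194437] len 44.25301077939597 [624.57124941  45.45569304]
   647 45 [647.3  41.4 181.3] [37. 48.]
   662 46 [662.7  40.2 182.2] [35. 46.]
   677 44 [678.   37.4 181.8] [32. 43.]
   692 43 [692.8  36.2 182.3] [31. 42.]
   707 104 [705.1  55.7 182.1] [28. 69.]
   722 107 [723.   44.5 181.2] [26. 56.]
   737 74 [737.6  32.2 181.3] [25. 45.]
   752 72 [752.1  30.7 182. ] [22. 44.]
   767 95 [770.1  26.9 182.6] [13. 41.]
   782 80 [779.9  26.5 186.7] [13. 39.]
scene0 256 188 rect [ 451.2 -178.5] [20.7 92.9] yaw -18.81111 hand t [-96.09443871  -9.20378357] rod [-11.22549181  90.56756893] w [-9.9347231  9.5266621] centre by extents [ 451.47149131 -177.99109089] tip [ 588.66022776 -224.72363655]
 crossbar dir 81.73814 [625.77968548  44.31185093] len 43.46020142409291 [626.15879527  44.96112737]
   647 38 [646.9  42.1 181.3] [37. 48.]
   662 41 [661.9  39.5 181.1] [34. 45.]
   677 46 [677.6  37.1 181.2] [32. 43.]
   692 48 [691.8  35.6 180.7] [30. 41.]
   707 52 [707.3  34.6 181.2] [29. 56.]
   722 68 [723.3  31.7 180.9] [26. 46.]
   737 85 [737.4  31.2 180.8] [24. 45.]
   752 178 [751.6  56.3 180.9] [23. 69.]
   767 79 [767.9  28.  182.3] [13. 41.]
   782 178 [782.7  24.4 183.4] [12. 38.]
[[ 0.344 -0.     0.939]
 [-0.939  0.001  0.344]
 [-0.001 -1.     0.   ]]
```

Bar A measures: handle centre (451.3, -178.4), yaw -18.7°, and tip at 145 mm, which fits. The cross-bar is at (625.4, 45.1), with the pawl at yaw -7.4° and 44 mm long, also a fit. I'll grasp at bar x=+28, world (477.8, -187.4), turning the tool -38.8° about z.

>>> jog_arm([
  {"dp": [0.33,0.5,0],"turn": [0,0,-0.02],"claw": 1},
  {"dp": [0.66,1,0],"turn": [0,0,-0.043],"claw": 1},
  {"dp": [0.66,1,0],"turn": [0,0,-0.043],"claw": 1},
])

```text
t: 0.35
ee_pos: [268.5, -502.2, 182.2]
orientation: [-1.299, 1.053, -1.047]
ft_force: [0.0, -0.2, -1.0]
width: 87.9
```

>>> jog_arm([
  {"dp": [0.33,0.5,0],"turn": [0,0,-0.025],"claw": 1},
  {"dp": [0.66,1,0],"turn": [0,0,-0.05],"claw": 1},
  {"dp": [0.66,1,0],"turn": [0,0,-0.05],"claw": 1},
])

```text
t: 0.6
ee_pos: [322.4, -418.6, 181.8]
orientation: [-1.229, 1.173, -1.164]
ft_force: [0.7, -0.1, 0.3]
width: 87.8
```

>>> jog_arm([
  {"dp": [0.33,0.5,0],"turn": [0,0,-0.025],"claw": 1},
  {"dp": [0.66,1,0],"turn": [0,0,-0.05],"claw": 1},
  {"dp": [0.66,1,0],"turn": [0,0,-0.05],"claw": 1},
])

```text
t: 0.85
ee_pos: [376.5, -335.3, 181.6]
orientation: [-1.152, 1.29, -1.28]
ft_force: [-0.5, -0.1, -0.4]
width: 87.7
```

>>> jog_arm([
  {"dp": [0.33,0.5,-0.2],"turn": [0,0,-0.025],"claw": 1},
  {"dp": [0.66,1,-0.4],"turn": [0,0,-0.05],"claw": 1},
  {"dp": [0.66,1,-0.4],"turn": [0,0,-0.05],"claw": 1},
])

```text
t: 1.1
ee_pos: [430.1, -252.4, 148.5]
orientation: [-1.066, 1.405, -1.393]
ft_force: [-0.8, -0.4, 0.1]
width: 87.9
```

```bash
cat >> h.py <<'E'
from scipy.spatial.transform import Rotation as R
def rem(target,jawyaw,pitch=0,o=None):
    o=o or ctrl.get_obs(); M=R.from_rotvec(o['orientation']).as_matrix()
    # desired: y down, x jaw
    a=np.radians(jawyaw); x=np.array([np.cos(a),np.sin(a),0]); y=np.array([0,0,-1.]); z=np.cross(x,y)
    D=np.stack([x,y,z],1)
    # pitch tip up about jaw axis: bar dir = jawyaw+90
    b=np.radians(jawyaw+90); left=np.array([-np.sin(b),np.cos(b),0])
    D=R.from_rotvec(-left*np.radians(pitch)).as_matrix()@D
    rv=R.from_matrix(D@M.T).as_rotvec()
    print('t',o['t'],'pos',o['ee_pos'].round(1),'q',o['qpos'].round(2),'F',o['ft_force'].round(1),'w',round(o['width'],1))
    print('d mm',(np.array(target)-o['ee_pos']).round(1),'dp',((np.array(target)-o['ee_pos'])/80).round(3),'turn',(rv/np.pi).round(4),'jawyaw now',np.degrees(np.arctan2(M[1,0],M[0,0])).round(2))
E
python3 -c "
from h import *
rem([477.8,-187.4,90],-108.7)"
```

```text
t 1.1 pos [ 430.1 -252.4  148.5] q [-0.56  0.29  1.93  0.01  0.93  1.27] F [-0.8 -0.4  0.1] w 87.9
d mm [ 47.7  65.  -58.5] dp [ 0.597  0.813 -0.731] turn [-0.0029  0.0004 -0.02  ] jawyaw now -105.11
```

>>> jog_arm([
  {"dp": [0.3,0.4,-0.35],"turn": [-0.0015,0,-0.01],"claw": 1},
  {"dp": [0.597,0.813,-0.73],"turn": [-0.003,0,-0.02],"claw": 1},
  {"dp": [0.597,0.813,-0.73],"turn": [-0.003,0,-0.02],"claw": 1},
  {"dp": [0.597,0.813,-0.73],"turn": [-0.003,0,-0.02],"claw": 1},
])

```text
t: 1.43
ee_pos: [477.6, -184.4, 87.5]
orientation: [-1.041, 1.445, -1.44]
ft_force: [-0.1, -0.1, -0.2]
width: 88.0
```

```bash
python3 -c "
from h import *
o,d=grab('wrist','w1')
print(d['hand_eye'].round(2))
rem([477.8,-187.4,3.5],-108.7,o=o)
T=np.eye(4);T[:3,:3]=R.from_rotvec(o['orientation']).as_matrix();T[:3,3]=o['ee_pos']
W=pts(d,T@d['hand_eye']); hsv=cv2.cvtColor(d['img'],cv2.COLOR_RGB2HSV)
br=(hsv[...,0]<18)&(hsv[...,1]>100)&(abs(W[...,2]-26)<4)
n,l,s,c=cv2.connectedComponentsWithStats(br.astype(np.uint8));i=1+np.argmax(s[1:,4]);p=W[l==i];print(s[i],cv2.minAreaRect(p[:,:2].astype(np.float32)),np.median(p[:,2]))
"
```

```text
[[   1.     -0.      0.      0.47]
 [  -0.     -0.25    0.97 -200.51]
 [  -0.     -0.97   -0.25   69.22]
 [   0.      0.      0.      1.  ]]
t 1.4333 pos [ 477.6 -184.4   87.5] q [-0.39  0.4   1.94  0.    0.8   1.5 ] F [-0.1 -0.1 -0.2] w 88.0
d mm [  0.2  -3.  -84. ] dp [ 0.002 -0.037 -1.05 ] turn [-0.0005 -0.0008 -0.0014] jawyaw now -108.45
[ 532    0   53  113 3506] ((545.7619018554688, -370.36322021484375), (20.97286033630371, 67.41007995605469), 68.9814453125) 25.315066742665437
```

View pics/w1.png

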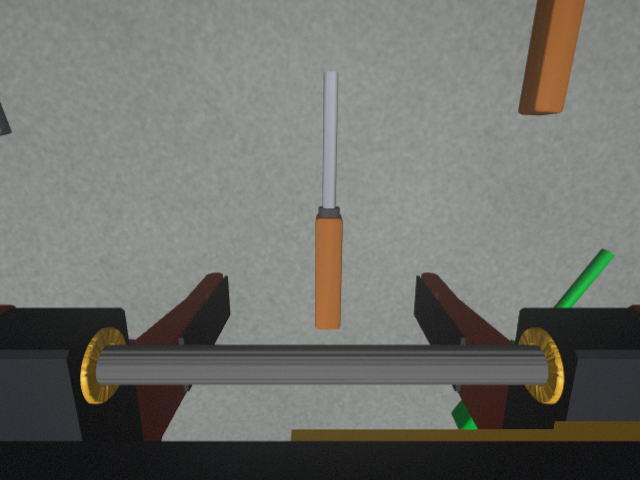

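The wrist view shows the long bar (handle at about (329,270), rod up to (330,72)) between the open fingers and aligned with them. I'll descend.

>>> jog_arm([
  {"dp": [0,-0.037,-0.25],"turn": [-0.0005,-0.001,-0.0014],"claw": 1},
  {"dp": [0,-0.037,-0.5],"turn": [-0.0005,-0.001,-0.0014],"claw": 1},
  {"dp": [0,-0.037,-0.75],"turn": [-0.0005,-0.001,-0.0014],"claw": 1},
  {"dp": [0,-0.037,-0.75],"turn": [-0.0005,-0.001,-0.0014],"claw": 1},
  {"dp": [0,-0.037,-0.75],"turn": [-0.0005,-0.001,-0.0014],"claw": 1},
])

```text
t: 1.9
ee_pos: [476.8, -189.8, 28.9]
orientation: [-1.036, 1.446, -1.447]
ft_force: [0.4, -0.5, 0.7]
width: 87.9
```

```bash
python3 -c "
from h import *
rem([477.8,-187.4,4],-108.7)"
```

```text
t 1.9 pos [ 476.8 -189.8   28.9] q [-0.4   0.5   1.97 -0.    0.67  1.5 ] F [ 0.4 -0.5  0.7] w 87.9
d mm [  1.    2.4 -24.9] dp [ 0.012  0.03  -0.312] turn [0.0001 0.0001 0.0004] jawyaw now -108.77
```

>>> jog_arm([
  {"dp": [0.012,0.03,-0.15],"turn": [0,0,0],"claw": 1},
  {"dp": [0.012,0.03,-0.3],"turn": [0,0,0],"claw": 1},
  {"dp": [0.012,0.03,-0.3],"turn": [0,0,0],"claw": 1},
  {"dp": [0.012,0.03,-0.3],"turn": [0,0,0],"claw": 1},
])

```text
t: 2.23
ee_pos: [477.4, -187.3, 4.6]
orientation: [-1.037, 1.447, -1.446]
ft_force: [0.3, -0.5, -0.7]
width: 87.6
```

```bash
python3 -c "
from h import *
rem([477.8,-187.4,4],-108.7)"
```

```text
t 2.2333 pos [ 477.4 -187.3    4.6] q [-0.4   0.55  1.97 -0.    0.62  1.5 ] F [ 0.3 -0.5 -0.7] w 87.6
d mm [ 0.4 -0.1 -0.6] dp [ 0.005 -0.001 -0.007] turn [ 0.     -0.0002  0.0003] jawyaw now -108.76
```

>>> jog_arm([
  {"dp": [0,0,0],"turn": [0,0,0],"claw": 0},
  {"dp": [0,0,0],"turn": [0,0,0],"claw": 0},
  {"dp": [0,0,0],"turn": [0,0,0],"claw": 0},
  {"dp": [0,0,0],"turn": [0,0,0],"claw": 0},
  {"dp": [0,0,0],"turn": [0,0,0],"claw": 0},
  {"dp": [0,0,0],"turn": [0,0,0],"claw": 0},
  {"dp": [0,0,0],"turn": [0,0,0],"claw": 0},
  {"dp": [0,0,0],"turn": [0,0,0],"claw": 0},
  {"dp": [0,0,0],"turn": [0,0,0],"claw": 0},
  {"dp": [0,0,0],"turn": [0,0,0],"claw": 0},
])

```text
t: 3.07
ee_pos: [477.4, -187.3, 4.6]
orientation: [-1.037, 1.447, -1.446]
ft_force: [-0.5, 0.7, 0.1]
width: 24.8
```

>>> jog_arm([
  {"dp": [0,0,0],"turn": [0,0,0],"claw": 0},
  {"dp": [0,0,0],"turn": [0,0,0],"claw": 0},
  {"dp": [0,0,0],"turn": [0,0,0],"claw": 0},
  {"dp": [0,0,0],"turn": [0,0,0],"claw": 0},
])

```text
t: 3.4
ee_pos: [477.4, -187.3, 4.6]
orientation: [-1.037, 1.447, -1.446]
ft_force: [0.2, -0.4, 0.3]
width: 0.8
```

>>> jog_arm([
  {"dp": [0,0,0.2],"turn": [0,0,0],"claw": 0},
  {"dp": [0,0,0.5],"turn": [0,0,0],"claw": 0},
  {"dp": [0,0,0.9],"turn": [0,0,0],"claw": 0},
  {"dp": [0,0,1],"turn": [0,0,0],"claw": 0},
  {"dp": [0,0,1],"turn": [0,0,0],"claw": 0},
])

```text
t: 3.82
ee_pos: [479.2, -188.1, 86.9]
orientation: [-1.034, 1.442, -1.449]
ft_force: [-0.2, -0.3, 0.0]
width: 0.2
```

```bash
cat >> h.py <<'E'
def barwrist(tag):
    o,d=grab('wrist',tag)
    T=np.eye(4);T[:3,:3]=R.from_rotvec(o['orientation']).as_matrix();T[:3,3]=o['ee_pos']
    W=pts(d,T@d['hand_eye']); return o,d,W,T
E
python3 -c "
from h import *
o,d,W,T=barwrist('w2')
rem([477,-187,84],-108.7,o=o)
# rod pixels: columns 300-360 at rows 60..210 well above table
z=W[...,2]; m=np.zeros((480,640),bool); m[20:330,290:370]=1; m&=(z>30)
p=W[m]; L=(p-T[:3,3])@T[:3,:3]
for y in range(20,330,30):
    s=m[y:y+10]; 
    if s.any():
        q=W[y:y+10][s]; print(y,len(q),np.median(q,0).round(1),((np.median(q,0)-T[:3,3])@T[:3,:3]).round(1))
"
```

```text
t 3.8167 pos [ 479.2 -188.1   86.9] q [-0.4   0.4   1.94 -0.    0.79  1.5 ] F [-0.2 -0.3  0. ] w 0.2
d mm [-2.2  1.1 -2.9] dp [-0.028  0.013 -0.036] turn [0.0007 0.0013 0.0003] jawyaw now -108.76
20 3 [ 543.8 -210.4  287.7] [   0.5 -200.5   69.2]
50 3 [ 543.8 -210.4  287.7] [   0.5 -200.5   69.2]
80 7 [ 543.8 -210.4  287.7] [   0.5 -200.5   69.2]
110 5 [ 543.8 -210.4  287.7] [   0.5 -200.5   69.2]
140 1 [ 543.8 -210.4  287.7] [   0.5 -200.5   69.2]
170 6 [ 543.8 -210.4  287.7] [   0.5 -200.5   69.2]
200 4 [ 543.8 -210.4  287.7] [   0.5 -200.5   69.2]
230 2 [ 543.8 -210.4  287.7] [   0.5 -200.5   69.2]
260 6 [ 543.8 -210.4  287.7] [   0.5 -200.5   69.2]
290 471 [ 489.  -191.   151.4] [ -0.4 -64.4  10.5]
320 786 [ 508.9 -200.8  218.7] [   2.6 -131.6   32.8]
```

View pics/w2.png

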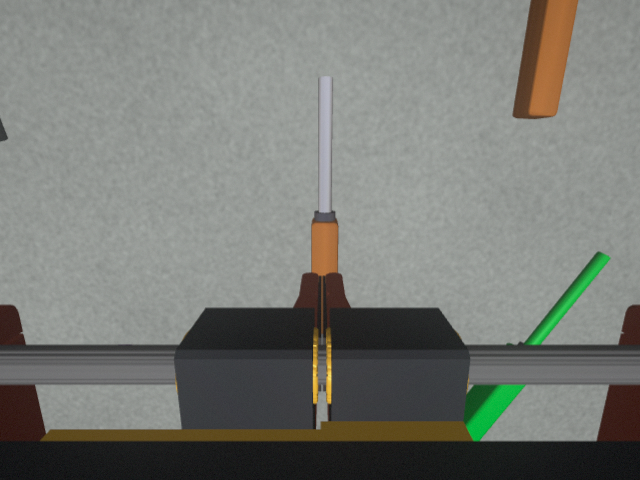

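The gripper closed to 0, so the grasp missed: in the picture the handle still lies on the bench at (325,245), under the closed fingers. I need to find out why before trying again.

```bash
python3 -c "
from h import *
for tag in ['w1','w2']:
    d=dict(np.load(f'pics/{tag}.npz')); T=np.eye(4);T[:3,:3]=R.from_rotvec(d['ori']).as_matrix();T[:3,3]=d['pos']
    W=pts(d,T@d['hand_eye']); hsv=cv2.cvtColor(d['img'],cv2.COLOR_RGB2HSV)
    m=np.zeros((480,640),bool); m[200:335,300:350]=1
    br=m&(hsv[...,0]<18)&(hsv[...,1]>150)&(hsv[...,2]>100)&(abs(W[...,2]-26)<8); p=W[br]
    print(tag,d['fovy'],d['cy'],len(p),np.median(p,0),cv2.minAreaRect(p[:,:2].astype(np.float32)))
    r=W[80:200,322:334].reshape(-1,3); r=r[r[:,2]>8]; print('rod',np.median(r,0), r[:,0].max())
    print('table z',np.median(W[100:200,100:250,2]))
    for rr in range(270,300,6): print(rr,W[rr,330].round(0),W[rr,212].round(0), W[rr,425].round(0))
for n in ['top','scene']:
    o,d=grab(n,n+'1')
    f=240/np.tan(np.radians(d['fovy'])/2); C=d['camera_from_world']@np.append(o['ee_pos'],1); print(n,C[:2]/C[2]*f+[d['cx'],d['cy']])
a=cv2.resize(cv2.imread('pics/scene1.png')[180:310,220:350],None,fx=4,fy=4); cv2.imwrite('pics/c3.png',a)
"
```

```text
w1 66.11470331636009 240.82022914672424 2714 [ 452.88057697 -181.60577332   25.41565605] ((449.78326416015625, -180.9307861328125), (18.665742874145508, 89.37554931640625), 71.27079772949219)
rod [ 543.94220042 -211.89975201   16.74987996] 582.5729478126472
table z -0.5646624761083672
270 [ 454. -184.   26.] [477. -89.   1.] [ 421. -256.   -0.]
276 [ 450. -182.   26.] [ 504. -142.  131.] [ 474. -233.  130.]
282 [ 444. -181.   24.] [ 504. -144.  138.] [ 474. -231.  137.]
288 [ 440. -179.   25.] [ 503. -145.  144.] [ 473. -230.  142.]
294 [ 436. -178.   26.] [ 501. -145.  147.] [ 471. -229.  142.]
w2 66.11470331636009 240.82022914672424 1286 [ 474.24698016 -188.92750228   25.3900403 ] ((453.2126159667969, -181.98263549804688), (18.727624893188477, 81.50804901123047), 70.86062622070312)
rod [ 547.39304935 -215.5030425    16.79040358] 584.9153139332858
table z -0.5518238450733861
270 [ 456. -187.   25.] [479. -93.  -0.] [ 422. -259.   -1.]
276 [ 489. -196.  130.] [475. -92.   0.] [ 418. -258.    1.]
282 [ 489. -196.  138.] [470. -89.  -0.] [ 412. -257.   -2.]
288 [ 489. -195.  145.] [465. -87.   0.] [ 407. -255.   -0.]
294 [ 489. -195.  152.] [460. -85.  -0.] [ 402. -254.    0.]
top [335.90317194 284.74532088]
scene [280.87020215 240.07608445]
```

View pics/c3.png

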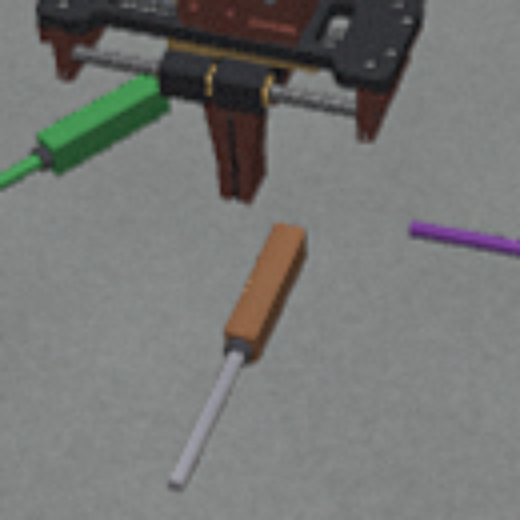

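View pics/top1.png

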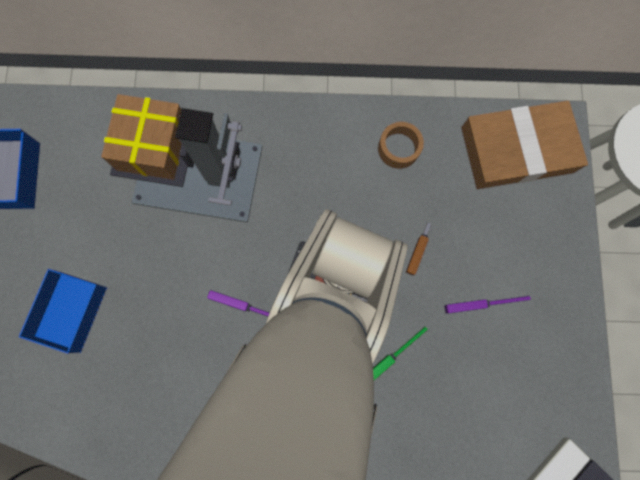

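The scene view puts the fingertips at crop (240,198), full-image row 229.5, but the reported TCP projects to row 240. The wrist depth also shows the finger ends well behind the stated TCP. So the fingers closed above the handle. I'll measure the true fingertip offset.

```bash
python3 -c "
from h import *
for tag in ['w1','w2']:
    d=dict(np.load(f'pics/{tag}.npz')); L=pts(d,d['hand_eye'])  # tool coords
    m=(abs(L[...,0])<60)&(L[...,1]>-75)&(L[...,1]<30)&(d['range_z']>0)&(abs(L[...,2])<40)
    p=L[m]; T=R.from_rotvec(d['ori']).as_matrix(); wz=(T@p.T)[2]+d['pos'][2]
    p=p[wz>45]
    print(tag,len(p),'max y pct',np.percentile(p[:,1],[50,90,99,100]).round(1))
    for y in range(-75,0,6):
        s=p[(p[:,1]>=y)&(p[:,1]<y+6)]
        if len(s): print(y,len(s),'x',s[:,0].min().round(1),s[:,0].max().round(1),'z',np.percentile(s[:,2],[2,50,98]).round(1), 'inner |x|',abs(s[:,0]).min().round(1))
# scene check
d=dict(np.load('pics/scene1.npz')); W=pts(d); p=d['pos']; Q=(W-p)@R.from_rotvec(d['ori']).as_matrix()
m=(abs(Q[...,0])<40)&(abs(Q[...,2])<40)&(Q[...,1]>-90)&(W[...,2]>45); print('scene',m.sum(),np.percentile(Q[m],[1,50,99],axis=0).round(1)); print('max y',np.sort(Q[m][:,1])[-10:].round(1))
"; python3 - <<'E'
import cv2
a=cv2.imread('pics/w1.png')[250:450,130:530]; cv2.imwrite('pics/c4.png',cv2.resize(a,None,fx=2,fy=2))
E
```

```text
w1 3818 max y pct [-59.5 -43.4 -38.8 -36.8]
-75 775 x -53.2 54.1 z [-5.5  9.6 12.1] inner |x| 43.1
-69 707 x -52.6 53.4 z [-8.   7.3 12.1] inner |x| 43.0
-63 695 x -52.6 53.3 z [-8.7  8.  12. ] inner |x| 42.9
-57 598 x -52.4 53.2 z [-8.7  7.1 12.1] inner |x| 43.0
-51 529 x -52.5 53.4 z [-8.5  7.5 12. ] inner |x| 43.1
-45 463 x -52.3 53.4 z [-8.7  7.1 12.1] inner |x| 43.1
-39 51 x -51.6 51.0 z [-7.   8.4 11.9] inner |x| 43.4
w2 1554 max y pct [-59.7 -43.2 -39.  -37. ]
-75 358 x -10.2 11.0 z [ 9.6 11.7 12.2] inner |x| 0.1
-69 265 x -9.3 9.7 z [ 9.9 11.6 12.2] inner |x| 0.2
-63 252 x -8.7 9.6 z [ 9.9 11.6 12.1] inner |x| 0.2
-57 211 x -8.7 9.5 z [10.  11.7 12.1] inner |x| 0.2
-51 223 x -8.7 9.5 z [-8.6 11.6 12.2] inner |x| 0.2
-45 228 x -8.5 9.3 z [-2.4 11.5 12.2] inner |x| 0.2
-39 17 x -6.3 8.1 z [ 9.8 11.3 12. ] inner |x| 0.2
scene 220 [[-13.9 -89.9 -10.5]
 [ -4.7 -66.2   9.9]
 [  9.3 -41.1  12.7]]
max y [-42.7 -42.5 -42.3 -42.3 -42.1 -41.9 -41.5 -41.  -39.8 -39.5]
```

View pics/c4.png

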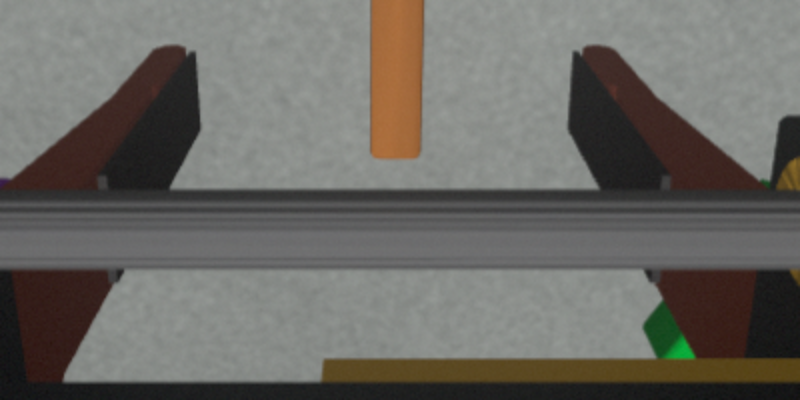

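Both views agree that the finger ends are about 38–40 mm behind the stated TCP. I'll open, then go that much lower, stepping down and watching the force.

>>> jog_arm([
  {"dp": [-0.02,0.01,-0.2],"turn": [0.0007,0.001,0],"claw": 1},
  {"dp": [-0.02,0.01,-0.4],"turn": [0.0007,0.001,0],"claw": 1},
  {"dp": [-0.02,0.01,-0.6],"turn": [0.0007,0.001,0],"claw": 1},
  {"dp": [-0.02,0.01,-0.6],"turn": [0.0007,0.001,0],"claw": 1},
  {"dp": [-0.02,0.01,-0.6],"turn": [0.0007,0.001,0],"claw": 1},
  {"dp": [-0.02,0.01,-0.6],"turn": [0.0007,0.001,0],"claw": 1},
  {"dp": [-0.02,0.01,-0.6],"turn": [0.0007,0.001,0],"claw": 1},
  {"dp": [-0.02,0.01,-0.6],"turn": [0.0007,0.001,0],"claw": 1},
  {"dp": [-0.02,0.01,-0.6],"turn": [0.0007,0.001,0],"claw": 1},
  {"dp": [-0.02,0.01,-0.6],"turn": [0.0007,0.001,0],"claw": 1},
  {"dp": [-0.02,0.01,-0.6],"turn": [0.0007,0.001,0],"claw": 1},
  {"dp": [-0.02,0.01,-0.6],"turn": [0.0007,0.001,0],"claw": 1},
])

```text
t: 4.97
ee_pos: [475.1, -186.2, 35.8]
orientation: [-1.039, 1.451, -1.442]
ft_force: [0.3, -0.1, -0.3]
width: 77.1
```

```bash
python3 -c "
from h import *
rem([477.5,-187.5,-33],-108.7)"
```

```text
t 4.9667 pos [ 475.1 -186.2   35.8] q [-0.4   0.49  1.97  0.    0.69  1.5 ] F [ 0.3 -0.1 -0.3] w 77.1
d mm [  2.4  -1.3 -68.8] dp [ 0.03  -0.016 -0.86 ] turn [-0.0008 -0.0015  0.0003] jawyaw now -108.76
```

>>> jog_arm([
  {"dp": [0.03,-0.015,-0.2],"turn": [-0.001,-0.0015,0],"claw": 1},
  {"dp": [0.03,-0.015,-0.4],"turn": [-0.001,-0.0015,0],"claw": 1},
  {"dp": [0.03,-0.015,-0.55],"turn": [-0.001,-0.0015,0],"claw": 1},
  {"dp": [0.03,-0.015,-0.65],"turn": [-0.001,-0.0015,0],"claw": 1},
  {"dp": [0.03,-0.015,-0.7],"turn": [-0.001,-0.0015,0],"claw": 1},
  {"dp": [0.03,-0.015,-0.75],"turn": [-0.001,-0.0015,0],"claw": 1},
  {"dp": [0.03,-0.015,-0.75],"turn": [-0.001,-0.0015,0],"claw": 1},
])

```text
t: 5.55
ee_pos: [477.3, -187.4, -24.6]
orientation: [-1.037, 1.446, -1.446]
ft_force: [0.3, -0.1, 0.2]
width: 87.8
```

```bash
python3 -c "
from h import *
o,d=grab('wrist','w3')
rem([477.5,-187.5,-33],-108.7,o=o)"
```

```text
t 5.55 pos [ 477.3 -187.4  -24.6] q [-0.4   0.6   1.98 -0.    0.56  1.5 ] F [ 0.3 -0.1  0.2] w 87.8
d mm [ 0.2 -0.1 -8.4] dp [ 0.002 -0.002 -0.105] turn [ 0.0001 -0.0002  0.0003] jawyaw now -108.76
```

View pics/w3.png

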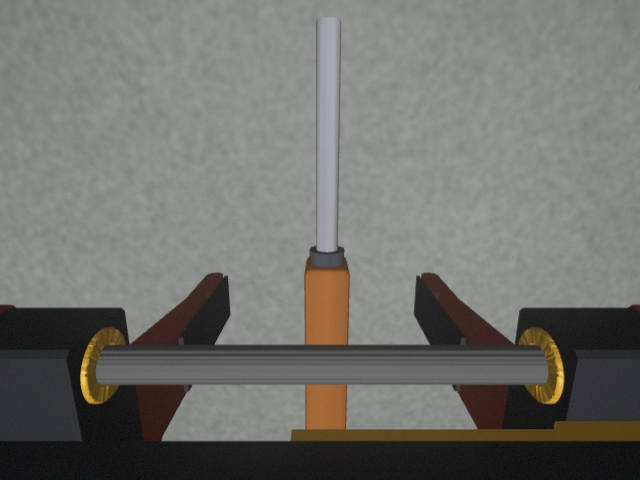

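The force is still zero at TCP z=-24.6, which confirms the offset. The handle (305–349, 260–430) is centred between the fingers. I'll go down 8 mm more and close.

>>> jog_arm([
  {"dp": [0,0,-0.05],"turn": [0,0,0],"claw": 1},
  {"dp": [0,0,-0.1],"turn": [0,0,0],"claw": 1},
  {"dp": [0,0,-0.1],"turn": [0,0,0],"claw": 0},
  {"dp": [0,0,-0.1],"turn": [0,0,0],"claw": 0},
  {"dp": [0,0,-0.1],"turn": [0,0,0],"claw": 0},
  {"dp": [0,0,-0.1],"turn": [0,0,0],"claw": 0},
  {"dp": [0,0,-0.1],"turn": [0,0,0],"claw": 0},
  {"dp": [0,0,-0.1],"turn": [0,0,0],"claw": 0},
  {"dp": [0,0,-0.1],"turn": [0,0,0],"claw": 0},
  {"dp": [0,0,-0.1],"turn": [0,0,0],"claw": 0},
  {"dp": [0,0,-0.1],"turn": [0,0,0],"claw": 0},
  {"dp": [0,0,-0.1],"turn": [0,0,0],"claw": 0},
])

```text
t: 6.6
ee_pos: [477.5, -187.4, -32.2]
orientation: [-1.037, 1.446, -1.447]
ft_force: [0.2, 0.9, -0.8]
width: 24.6
```

>>> jog_arm([
  {"dp": [0,0,0],"turn": [0,0,0],"claw": 0},
  {"dp": [0,0,0],"turn": [0,0,0],"claw": 0},
  {"dp": [0,0,0],"turn": [0,0,0],"claw": 0},
  {"dp": [0,0,0],"turn": [0,0,0],"claw": 0},
  {"dp": [0,0,0],"turn": [0,0,0],"claw": 0},
  {"dp": [0,0,0],"turn": [0,0,0],"claw": 0},
])

```text
t: 7.1
ee_pos: [477.5, -187.5, -32.2]
orientation: [-1.037, 1.446, -1.447]
ft_force: [0.2, -0.7, 0.2]
width: 19.6
```

Width 19.6 mm means the handle is held. I'll lift and look.

>>> jog_arm([
  {"dp": [0,0,0.1],"turn": [0,0,0],"claw": 0},
  {"dp": [0,0,0.3],"turn": [0,0,0],"claw": 0},
  {"dp": [0,0,0.6],"turn": [0,0,0],"claw": 0},
  {"dp": [0,0,0.9],"turn": [0,0,0],"claw": 0},
  {"dp": [0,0,0.9],"turn": [0,0,0],"claw": 0},
  {"dp": [0,0,0.9],"turn": [0,0,0],"claw": 0},
])

```text
t: 7.6
ee_pos: [478.5, -187.8, 41.1]
orientation: [-1.035, 1.443, -1.449]
ft_force: [-0.4, -0.0, -0.8]
width: 20.0
```

```bash
cat >> h.py <<'E'
def rodtool(tag):
    o,d,W,T=barwrist(tag); L=pts(d,d['hand_eye'])
    g=cv2.cvtColor(d['img'],cv2.COLOR_RGB2HSV)
    m=(abs(L[...,0])<25)&(L[...,1]>-75)&(L[...,1]<0)&(L[...,2]>16)&(d['range_z']>0)
    m[300:]=0
    p=L[m]
    for z in range(15,130,10):
        s=p[(p[:,2]>=z)&(p[:,2]<z+10)]
        if len(s): print(z,len(s),np.median(s,0).round(1),'top y',np.percentile(s[:,1],5).round(1))
    print('tip z',np.sort(p[:,2])[-5:].round(1))
    r=p[(p[:,2]>25)]; 
    return o
E
python3 -c "
from h import *
o=rodtool('w4'); rem([0,0,0],-108.7,o=o)"
```

```text
15 901 [  0.6 -51.2  20.1] top y -55.1
25 519 [  0.2 -48.8  30. ] top y -50.3
35 540 [  0.2 -48.8  40. ] top y -50.3
45 573 [  0.2 -48.8  50. ] top y -50.3
55 598 [  0.1 -48.8  60. ] top y -50.3
65 632 [ -0.1 -48.9  70. ] top y -50.3
75 672 [ -0.1 -48.9  80.1] top y -50.3
85 693 [ -0.1 -48.8  90.1] top y -50.2
95 739 [-1.000e-01 -4.880e+01  1.001e+02] top y -50.4
105 778 [ -0.  -48.8 110. ] top y -50.3
115 86 [ -0.4 -48.8 115.5] top y -50.1
tip z [116.2 116.2 116.3 116.3 116.4]
t 7.6 pos [ 478.5 -187.8   41.1] q [-0.4   0.48  1.96 -0.    0.69  1.5 ] F [-0.4 -0.  -0.8] w 20.0
d mm [-478.5  187.8  -41.1] dp [-5.981  2.347 -0.514] turn [0.0005 0.0009 0.0003] jawyaw now -108.76
```

View pics/w4.png

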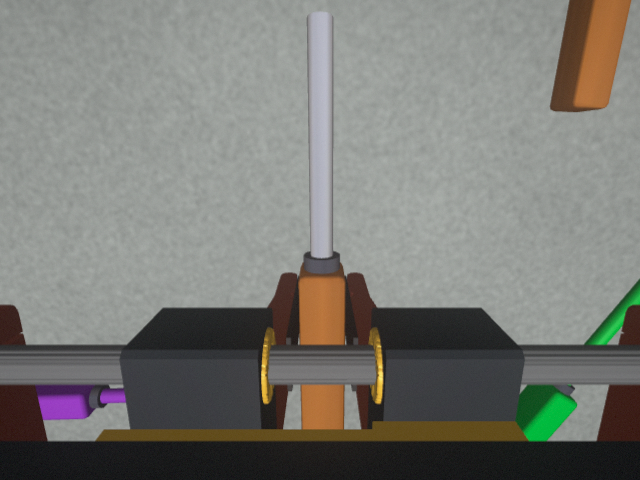

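The rod in the tool frame is straight: tip at +116.4 along, axis 45.3 behind the TCP, so I hold the handle at x≈+28.6. I'll put the rod 13.5 mm to the right of the pawl's centre line, under the cross-bar but clear of the arm itself. Pre-pose TCP is (439, 55.7, 105), jaw yaw -97.4°.

>>> jog_arm([
  {"dp": [-0.05,0.3,0.1],"turn": [0,0,0.006],"claw": 0},
  {"dp": [-0.1,0.65,0.2],"turn": [0,0,0.012],"claw": 0},
  {"dp": [-0.16,1,0.27],"turn": [0,0,0.021],"claw": 0},
  {"dp": [-0.16,1,0.27],"turn": [0,0,0.021],"claw": 0},
])

```text
t: 7.98
ee_pos: [462.1, -103.9, 60.8]
orientation: [-1.078, 1.4, -1.395]
ft_force: [0.3, 0.4, -2.3]
width: 19.8
```

>>> jog_arm([
  {"dp": [-0.05,0.3,0.1],"turn": [0,0,0.006],"claw": 0},
  {"dp": [-0.1,0.65,0.2],"turn": [0,0,0.012],"claw": 0},
  {"dp": [-0.16,1,0.27],"turn": [0,0,0.021],"claw": 0},
  {"dp": [-0.16,1,0.27],"turn": [0,0,0.021],"claw": 0},
])

```text
t: 8.32
ee_pos: [447.7, -21.0, 81.9]
orientation: [-1.117, 1.352, -1.343]
ft_force: [0.0, -0.7, -1.6]
width: 19.7
```

```bash
python3 -c "
from h import *
rem([439,55.7,105],-97.4)"
```

```text
t 8.3167 pos [447.7 -21.   81.9] q [-0.07  0.34  2.08  0.    0.73  1.68] F [ 0.  -0.7 -1.6] w 19.7
d mm [-8.7 76.7 23.1] dp [-0.109  0.959  0.288] turn [-0.0004 -0.0018  0.019 ] jawyaw now -100.81
```

>>> jog_arm([
  {"dp": [-0.05,0.3,0.1],"turn": [0,0,0.006],"claw": 0},
  {"dp": [-0.1,0.65,0.2],"turn": [0,-0.001,0.012],"claw": 0},
  {"dp": [-0.11,0.9,0.29],"turn": [0,-0.002,0.019],"claw": 0},
  {"dp": [-0.11,0.96,0.29],"turn": [0,-0.002,0.019],"claw": 0},
  {"dp": [-0.11,0.96,0.29],"turn": [0,-0.002,0.019],"claw": 0},
  {"dp": [-0.11,0.96,0.29],"turn": [0,-0.002,0.019],"claw": 0},
])

```text
t: 8.82
ee_pos: [438.6, 55.2, 104.3]
orientation: [-1.145, 1.304, -1.303]
ft_force: [-0.0, 0.2, -1.4]
width: 20.0
```

```bash
python3 -c "
from h import *
o=rodtool('w5')
rem([439,55.7,105],-97.4,o=o)
d=dict(np.load('pics/w5.npz')); T=np.eye(4);T[:3,:3]=R.from_rotvec(d['ori']).as_matrix();T[:3,3]=d['pos']
W=pts(d,T@d['hand_eye'])
m=(abs(W[...,2]-181)<8)&(W[...,0]>600)&(W[...,0]<645); p=W[m]; print(len(p)); 
if len(p): print(p.min(0),p.max(0),np.median(p,0))
"
```

```text
15 891 [  0.7 -51.   20.1] top y -54.7
25 514 [  0.3 -48.9  30. ] top y -50.2
35 543 [  0.3 -48.8  40. ] top y -50.3
45 578 [  0.3 -48.9  50.1] top y -50.2
55 608 [  0.1 -48.9  60.1] top y -50.3
65 627 [ -0.1 -48.8  70.3] top y -50.3
75 669 [ -0.  -48.8  80.1] top y -50.3
85 696 [ -0.  -48.9  90.1] top y -50.3
95 741 [ -0.  -48.9 100.1] top y -50.2
105 782 [ -0.2 -48.9 110. ] top y -50.4
115 75 [  0.  -48.6 115.5] top y -50.1
tip z [116.1 116.2 116.2 116.2 116.4]
t 8.8167 pos [438.6  55.2 104.3] q [0.1  0.28 2.08 0.   0.78 1.8 ] F [-0.   0.2 -1.4] w 20.0
d mm [0.4 0.5 0.7] dp [0.005 0.006 0.008] turn [-0.0003 -0.0002 -0.0001] jawyaw now -97.39
0
```

View pics/w5.png

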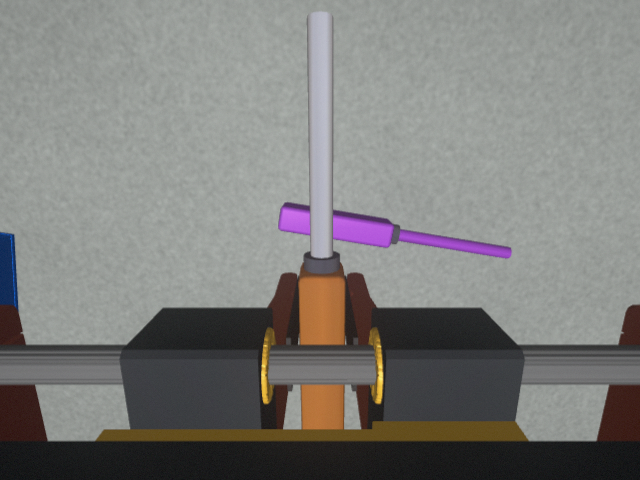

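The rod hasn't moved in the grip. I'll insert along the pawl direction in two parts.

>>> jog_arm([
  {"dp": [0.25,-0.03,0],"turn": [0,0,0],"claw": 0},
  {"dp": [0.5,-0.06,0],"turn": [0,0,0],"claw": 0},
  {"dp": [0.75,-0.09,0.01],"turn": [0,0,0],"claw": 0},
  {"dp": [0.75,-0.09,0.01],"turn": [0,0,0],"claw": 0},
  {"dp": [0.75,-0.09,0.01],"turn": [0,0,0],"claw": 0},
])

```text
t: 9.28
ee_pos: [499.0, 46.3, 104.4]
orientation: [-1.145, 1.307, -1.304]
ft_force: [-0.0, 0.4, -0.9]
width: 20.2
```

```bash
python3 -c "
from h import *
rem([538.1,42.8,105],-97.4)
o,d=grab('scene','s2'); W=pts(d)
P=W[(abs(W[...,0]-625)<9)&(abs(W[...,1]-45)<26)&(abs(W[...,2]-179)<9)]; print(len(P),P.mean(0),P.min(0),P.max(0))
a=cv2.resize(cv2.imread('pics/s2.png')[170:350,330:570],None,fx=3.3,fy=3.3,interpolation=cv2.INTER_CUBIC); cv2.imwrite('pics/c5.png',a)
"
```

```text
t 9.2833 pos [499.   46.3 104.4] q [0.07 0.36 1.96 0.   0.83 1.77] F [-0.   0.4 -0.9] w 20.2
d mm [39.1 -3.5  0.6] dp [ 0.489 -0.044  0.008] turn [-0.0002 -0.0005  0.0009] jawyaw now -97.55
141 [626.20735152  44.26761529 180.6116684 ] [617.08528099  23.02814177 174.22325842] [633.23636006  66.62152979 184.87831216]
```

View pics/c5.png

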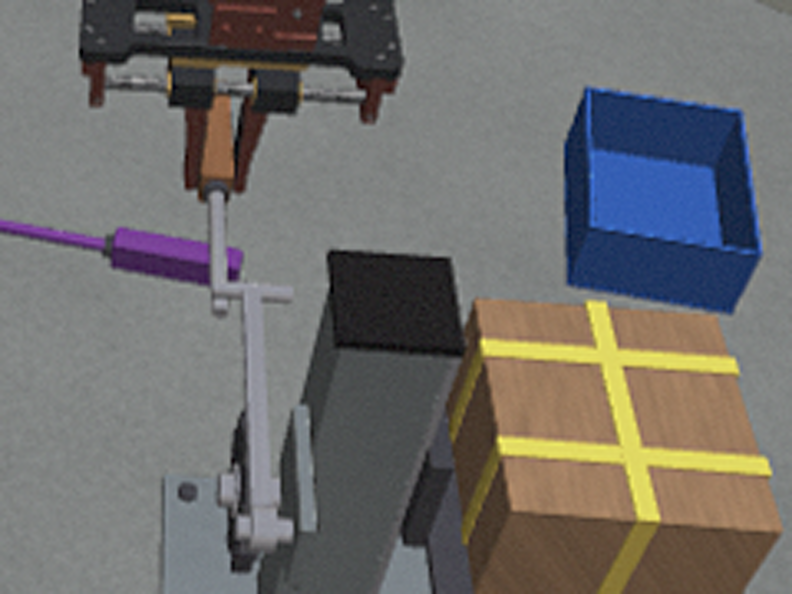

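The rod tip is at crop (220,305), beside the cross-bar's right end at (215–292, 292), about 16 mm off the pawl's centre line. I'll push in the remaining 39 mm and shift about 1 mm left.

>>> jog_arm([
  {"dp": [0.15,-0.01,0],"turn": [0,0,0.001],"claw": 0},
  {"dp": [0.3,-0.02,0],"turn": [0,0,0.001],"claw": 0},
  {"dp": [0.49,-0.03,0],"turn": [0,0,0.001],"claw": 0},
  {"dp": [0.49,-0.03,0],"turn": [0,0,0.001],"claw": 0},
  {"dp": [0.49,-0.03,0],"turn": [0,0,0.001],"claw": 0},
])

```text
t: 9.75
ee_pos: [536.9, 43.9, 103.9]
orientation: [-1.148, 1.306, -1.301]
ft_force: [-0.4, 0.1, -1.6]
width: 19.9
```

```bash
python3 -c "
from h import *
rem([538.1,43.8,105],-97.4)
o,d=grab('scene','s3')
a=cv2.resize(cv2.imread('pics/s3.png')[220:350,370:490],None,fx=4.5,fy=4.5,interpolation=cv2.INTER_CUBIC); cv2.imwrite('pics/c6.png',a)
"
```

```text
t 9.75 pos [536.9  43.9 103.9] q [0.06 0.41 1.88 0.   0.86 1.76] F [-0.4  0.1 -1.6] w 19.9
d mm [ 1.2 -0.1  1.1] dp [ 0.016 -0.001  0.013] turn [-0.0002 -0.0011 -0.0002] jawyaw now -97.37
```

View pics/c6.png

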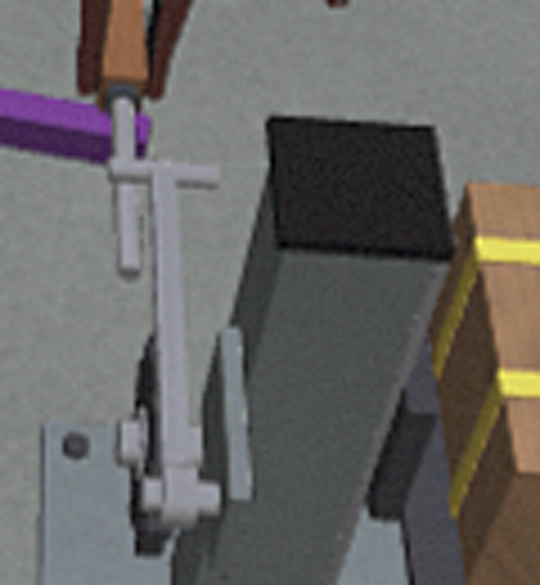

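The rod passes under the cross-bar at crop (125,172), just right of the arm, with its tip at (130,270). I'll lift 70 mm smoothly.

>>> jog_arm([
  {"dp": [0.01,0,0.1],"turn": [0,0,0],"claw": 0},
  {"dp": [0.01,0,0.2],"turn": [0,0,0],"claw": 0},
  {"dp": [0.01,0,0.3],"turn": [0,0,0],"claw": 0},
  {"dp": [0.01,0,0.4],"turn": [0,0,0],"claw": 0},
  {"dp": [0.01,0,0.5],"turn": [0,0,0],"claw": 0},
  {"dp": [0.01,0,0.6],"turn": [0,0,0],"claw": 0},
  {"dp": [0.01,0,0.7],"turn": [0,0,0],"claw": 0},
  {"dp": [0.01,0,0.8],"turn": [0,0,0],"claw": 0},
  {"dp": [0.01,0,0.88],"turn": [0,0,0],"claw": 0},
  {"dp": [0.01,0,0.88],"turn": [0,0,0],"claw": 0},
])

```text
t: 10.63
ee_pos: [537.7, 44.0, 175.9]
orientation: [-1.147, 1.305, -1.302]
ft_force: [-0.4, 0.2, -1.8]
width: 19.9
```

```bash
cat >> h.py <<'E'
def look(tag):
    o,d=grab('scene',tag); W=pts(d)
    a=cv2.resize(cv2.imread(f'pics/{tag}.png')[170:420,360:600],None,fx=2.4,fy=2.4,interpolation=cv2.INTER_CUBIC); cv2.imwrite(f'pics/{tag}c.png',a)
    hsv=cv2.cvtColor(d['img'],cv2.COLOR_RGB2HSV)
    y=(abs(hsv[...,0].astype(int)-30)<6)&(hsv[...,1]>150); y[:,:440]=0; y[:,580:]=0
    z=W[y][:,2]; print('strap top z',np.percentile(z,[50,80,95,99]).round(1))
    return o
E
python3 -c "
from h import *
o=look('s4'); rem([538.1,43.8,105],-97.4,o=o); o=rodtool('w6')
d=dict(np.load('pics/scene0.npz')); W=pts(d); hsv=cv2.cvtColor(d['img'],cv2.COLOR_RGB2HSV)
y=(abs(hsv[...,0].astype(int)-30)<6)&(hsv[...,1]>150); y[:,:440]=0; y[:,580:]=0
print('start',np.percentile(W[y][:,2],[50,80,95,99]))
"
```

```text
strap top z [200.7 203.1 203.9 205. ]
t 10.6333 pos [537.7  44.  175.9] q [0.06 0.31 1.82 0.   1.01 1.76] F [-0.4  0.2 -1.8] w 19.9
d mm [  0.4  -0.2 -70.9] dp [ 0.004 -0.003 -0.887] turn [-0.0002 -0.0006 -0.0002] jawyaw now -97.37
15 907 [  0.7 -51.   20. ] top y -54.9
25 522 [  0.3 -48.7  30.1] top y -50.1
35 536 [  0.3 -48.8  40. ] top y -50.2
45 568 [  0.3 -48.7  50.1] top y -50.1
55 606 [  0.1 -48.7  60.1] top y -50.2
65 622 [  0.1 -48.7  70.3] top y -50.2
75 650 [ -0.  -48.6  80.2] top y -50.2
85 2245 [ -3.8 -58.1  91.5] top y -60.0
95 1938 [ -7.1 -57.3  98.4] top y -59.7
105 1585 [ -5.4 -50.2 110. ] top y -54.2
115 458 [ -9.1 -49.8 116.8] top y -51.2
tip z [119.8 119.8 119.9 119.9 120. ]
start [224.74701957 225.95360592 226.67777949 235.33204164]
```

View pics/s4c.png

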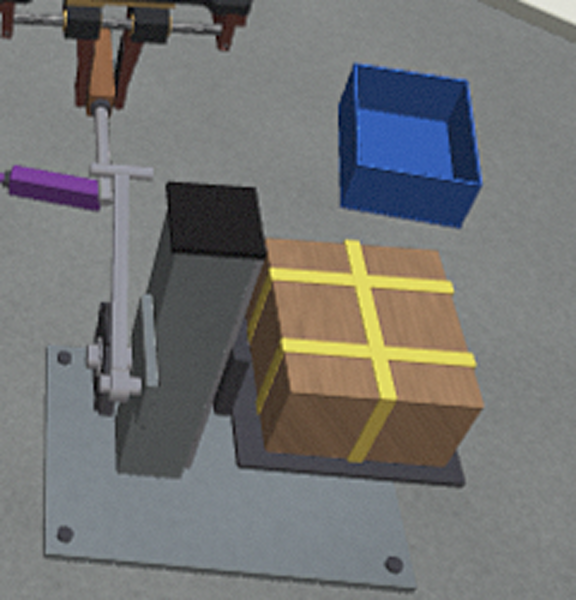

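The pawl is up, the rod hasn't slipped, and the carton has sunk about 22 mm so far. I'll hold.

>>> jog_arm([
  {"dp": [0,0,0],"turn": [0,0,0],"claw": 0},
  {"dp": [0,0,0],"turn": [0,0,0],"claw": 0},
  {"dp": [0,0,0],"turn": [0,0,0],"claw": 0},
  {"dp": [0,0,0],"turn": [0,0,0],"claw": 0},
  {"dp": [0,0,0],"turn": [0,0,0],"claw": 0},
  {"dp": [0,0,0],"turn": [0,0,0],"claw": 0},
  {"dp": [0,0,0],"turn": [0,0,0],"claw": 0},
  {"dp": [0,0,0],"turn": [0,0,0],"claw": 0},
  {"dp": [0,0,0],"turn": [0,0,0],"claw": 0},
  {"dp": [0,0,0],"turn": [0,0,0],"claw": 0},
  {"dp": [0,0,0],"turn": [0,0,0],"claw": 0},
  {"dp": [0,0,0],"turn": [0,0,0],"claw": 0},
])

```text
t: 11.73
ee_pos: [536.9, 44.0, 174.5]
orientation: [-1.148, 1.306, -1.301]
ft_force: [-0.1, 0.3, -2.3]
width: 19.5
```

>>> jog_arm([
  {"dp": [0,0,0],"turn": [0,0,0],"claw": 0},
  {"dp": [0,0,0],"turn": [0,0,0],"claw": 0},
  {"dp": [0,0,0],"turn": [0,0,0],"claw": 0},
  {"dp": [0,0,0],"turn": [0,0,0],"claw": 0},
  {"dp": [0,0,0],"turn": [0,0,0],"claw": 0},
  {"dp": [0,0,0],"turn": [0,0,0],"claw": 0},
  {"dp": [0,0,0],"turn": [0,0,0],"claw": 0},
  {"dp": [0,0,0],"turn": [0,0,0],"claw": 0},
  {"dp": [0,0,0],"turn": [0,0,0],"claw": 0},
  {"dp": [0,0,0],"turn": [0,0,0],"claw": 0},
  {"dp": [0,0,0],"turn": [0,0,0],"claw": 0},
  {"dp": [0,0,0],"turn": [0,0,0],"claw": 0},
])

```text
t: 12.73
ee_pos: [536.9, 44.0, 174.5]
orientation: [-1.148, 1.306, -1.301]
ft_force: [-0.8, -0.1, -2.2]
width: 19.8
```

```bash
python3 -c "
from h import *
o=look('s5'); rem([538.1,43.8,105],-97.4,o=o)"
```

```text
strap top z [103.4 106.1 108.3 511. ]
t 12.7333 pos [536.9  44.  174.5] q [0.06 0.31 1.83 0.   1.01 1.76] F [-0.8 -0.1 -2.2] w 19.8
d mm [  1.2  -0.2 -69.5] dp [ 0.015 -0.002 -0.868] turn [-0.0002 -0.0012 -0.0002] jawyaw now -97.36
```

>>> jog_arm([
  {"dp": [0,0,0],"turn": [0,0,0],"claw": 0},
  {"dp": [0,0,0],"turn": [0,0,0],"claw": 0},
  {"dp": [0,0,0],"turn": [0,0,0],"claw": 0},
  {"dp": [0,0,0],"turn": [0,0,0],"claw": 0},
  {"dp": [0,0,0],"turn": [0,0,0],"claw": 0},
  {"dp": [0,0,0],"turn": [0,0,0],"claw": 0},
  {"dp": [0,0,0],"turn": [0,0,0],"claw": 0},
  {"dp": [0,0,0],"turn": [0,0,0],"claw": 0},
  {"dp": [0,0,0],"turn": [0,0,0],"claw": 0},
  {"dp": [0,0,0],"turn": [0,0,0],"claw": 0},
  {"dp": [0,0,0],"turn": [0,0,0],"claw": 0},
  {"dp": [0,0,0],"turn": [0,0,0],"claw": 0},
])

```text
t: 13.78
ee_pos: [536.8, 44.0, 174.5]
orientation: [-1.148, 1.306, -1.301]
ft_force: [-0.0, -0.7, -2.0]
width: 19.9
```

```bash
python3 -c "
from h import *
o=look('s6'); rem([538.1,43.8,105],-97.4,o=o)"
```

```text
strap top z [ 97.8 105.7 106.8 107.1]
t 13.7833 pos [536.8  44.  174.5] q [0.06 0.31 1.83 0.   1.01 1.76] F [-0.  -0.7 -2. ] w 19.9
d mm [  1.3  -0.2 -69.5] dp [ 0.016 -0.003 -0.868] turn [-0.0002 -0.0012 -0.0002] jawyaw now -97.36
```

View pics/s6c.png

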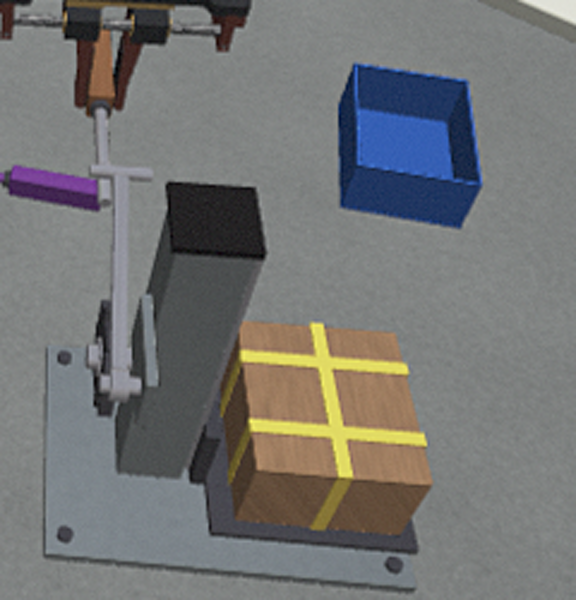

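The carton top went from 226 to 106, the full 120 mm, and was the same a second earlier, so it is at the bottom. I'll lower the pawl, then back the rod out.

>>> jog_arm([
  {"dp": [0,0,-0.1],"turn": [0,0,0],"claw": 0},
  {"dp": [0,0,-0.2],"turn": [0,0,0],"claw": 0},
  {"dp": [0,0,-0.3],"turn": [0,0,0],"claw": 0},
  {"dp": [0,0,-0.4],"turn": [0,0,0],"claw": 0},
  {"dp": [0,0,-0.5],"turn": [0,0,0],"claw": 0},
  {"dp": [0,0,-0.6],"turn": [0,0,0],"claw": 0},
  {"dp": [0,0,-0.7],"turn": [0,0,0],"claw": 0},
  {"dp": [0,0,-0.8],"turn": [0,0,0],"claw": 0},
  {"dp": [0,0,-0.9],"turn": [0,0,0],"claw": 0},
  {"dp": [0,0,-0.9],"turn": [0,0,0],"claw": 0},
  {"dp": [0,0,-0.9],"turn": [0,0,0],"claw": 0},
])

```text
t: 14.75
ee_pos: [536.6, 44.0, 102.0]
orientation: [-1.149, 1.307, -1.301]
ft_force: [0.5, -0.3, -1.4]
width: 19.8
```

```bash
python3 -c "
from h import *
o=look('s7'); rem([438,56,100],-97.4,o=o)
d=dict(np.load('pics/s7.npz'));W=pts(d)
P=W[(abs(W[...,0]-625)<9)&(abs(W[...,1]-48)<20)&(abs(W[...,2]-185)<25)]; print(len(P),P.mean(0),P.min(0),P.max(0))"
```

```text
strap top z [ 98.1 105.6 107.2 107.7]
t 14.75 pos [536.6  44.  102. ] q [0.06 0.41 1.88 0.   0.86 1.76] F [ 0.5 -0.3 -1.4] w 19.8
d mm [-98.6  12.   -2. ] dp [-1.233  0.15  -0.025] turn [-0.0002 -0.0015 -0.0002] jawyaw now -97.37
124 [626.61991014  46.87304084 180.58798889] [618.87523388  28.00309695 174.32657524] [633.67974612  66.71640321 184.90757775]
```

View pics/s7c.png

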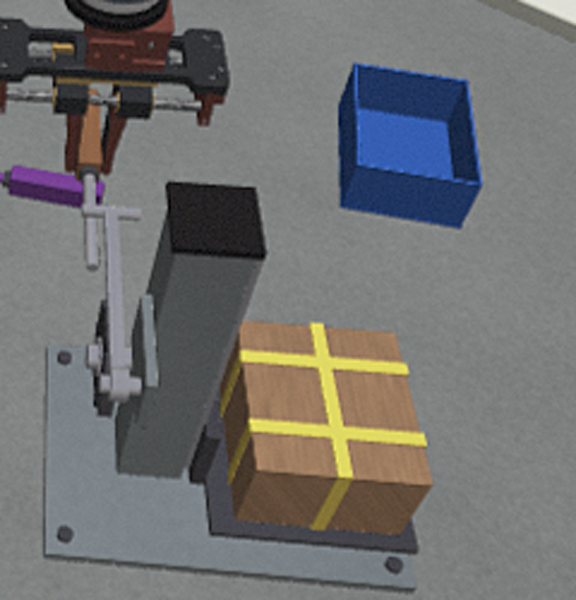

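The pawl has fallen back: the cross-bar top is at 180.6, as at the start, and the rod (90,250 in the crop) is free beneath it. I'll back out and carry the bar to the clear spot it came from.

>>> jog_arm([
  {"dp": [-0.3,0.04,0],"turn": [0,0,0],"claw": 0},
  {"dp": [-0.65,0.085,0],"turn": [0,0,0],"claw": 0},
  {"dp": [-1,0.13,0],"turn": [0,0,0],"claw": 0},
  {"dp": [-1,0.13,0],"turn": [0,0,0],"claw": 0},
])

```text
t: 15.13
ee_pos: [451.3, 54.5, 102.1]
orientation: [-1.153, 1.31, -1.299]
ft_force: [-0.6, -0.4, -2.9]
width: 19.8
```

>>> jog_arm([
  {"dp": [-0.15,0,0],"turn": [0,0,0],"claw": 0},
  {"dp": [-0.2,-0.3,0],"turn": [0,0,-0.006],"claw": 0},
  {"dp": [-0.2,-0.65,0],"turn": [0,0,-0.013],"claw": 0},
  {"dp": [-0.2,-1,0],"turn": [0,0,-0.02],"claw": 0},
  {"dp": [-0.2,-1,0],"turn": [0,0,-0.02],"claw": 0},
])

```text
t: 15.55
ee_pos: [436.7, -28.7, 103.0]
orientation: [-1.116, 1.355, -1.348]
ft_force: [0.2, -0.3, -1.5]
width: 19.7
```

>>> jog_arm([
  {"dp": [0.05,-0.3,0],"turn": [0,0,-0.006],"claw": 0},
  {"dp": [0.12,-0.65,0],"turn": [0,0,-0.013],"claw": 0},
  {"dp": [0.2,-1,0],"turn": [0,0,-0.02],"claw": 0},
  {"dp": [0.2,-1,0],"turn": [0,0,-0.02],"claw": 0},
])

```text
t: 15.88
ee_pos: [455.7, -112.4, 104.1]
orientation: [-1.077, 1.399, -1.399]
ft_force: [-0.8, -0.0, -1.3]
width: 20.4
```

```bash
python3 -c "
from h import *
rem([478,-188,40],-108.7)"
```

```text
t 15.8833 pos [ 455.7 -112.4  104.1] q [-0.27  0.32  2.02 -0.    0.8   1.57] F [-0.8 -0.  -1.3] w 20.4
d mm [ 22.3 -75.6 -64.1] dp [ 0.278 -0.946 -0.801] turn [ 0.0005 -0.0006 -0.0211] jawyaw now -104.91
```

>>> jog_arm([
  {"dp": [0.1,-0.3,-0.2],"turn": [0,0,-0.006],"claw": 0},
  {"dp": [0.2,-0.65,-0.45],"turn": [0,0,-0.013],"claw": 0},
  {"dp": [0.28,-0.94,-0.7],"turn": [0.0005,-0.0005,-0.021],"claw": 0},
  {"dp": [0.28,-0.94,-0.8],"turn": [0.0005,-0.0005,-0.021],"claw": 0},
  {"dp": [0.28,-0.94,-0.8],"turn": [0.0005,-0.0005,-0.021],"claw": 0},
  {"dp": [0.28,-0.94,-0.8],"turn": [0.0005,-0.0005,-0.021],"claw": 0},
])

```text
t: 16.38
ee_pos: [477.7, -186.7, 39.9]
orientation: [-1.038, 1.447, -1.444]
ft_force: [-0.3, 0.3, -0.9]
width: 19.7
```

```bash
python3 -c "
from h import *
o=rodtool('w7'); rem([478,-188,-32],-108.7,o=o)"
```

```text
15 928 [  0.2 -51.2  19.9] top y -55.1
25 521 [  0.2 -48.8  30.1] top y -50.2
35 539 [  0.2 -48.9  40.1] top y -50.2
45 557 [  0.3 -48.8  50.1] top y -50.3
55 602 [  0.1 -48.8  60. ] top y -50.4
65 629 [  0.3 -48.9  70. ] top y -50.4
75 670 [  0.3 -48.7  80.1] top y -50.2
85 717 [ -0.1 -48.6  90.1] top y -50.2
95 746 [  0.1 -48.7 100. ] top y -50.4
105 791 [ -0.  -48.7 110.1] top y -50.3
115 88 [ -0.  -48.5 115.6] top y -49.7
tip z [116.2 116.2 116.3 116.5 116.6]
t 16.3833 pos [ 477.7 -186.7   39.9] q [-0.4   0.48  1.96  0.    0.7   1.5 ] F [-0.3  0.3 -0.9] w 19.7
d mm [  0.3  -1.3 -71.9] dp [ 0.004 -0.016 -0.899] turn [-0.0002 -0.0005 -0.0002] jawyaw now -108.67
```

View pics/w7.png

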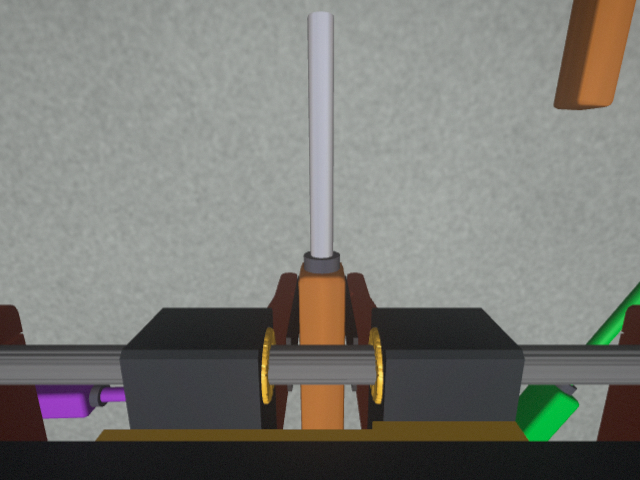

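The bar is still straight in the grip, with clear bench below. Lowering to TCP z ≈ -32, the height it was picked up from.

>>> jog_arm([
  {"dp": [0,-0.01,-0.2],"turn": [0,0,0],"claw": 0},
  {"dp": [0,-0.01,-0.4],"turn": [0,0,0],"claw": 0},
  {"dp": [0,-0.01,-0.6],"turn": [0,0,0],"claw": 0},
  {"dp": [0,-0.01,-0.75],"turn": [0,0,0],"claw": 0},
  {"dp": [0,-0.01,-0.8],"turn": [0,0,0],"claw": 0},
  {"dp": [0,-0.01,-0.85],"turn": [0,0,0],"claw": 0},
  {"dp": [0,-0.01,-0.85],"turn": [0,0,0],"claw": 0},
  {"dp": [0,-0.01,-0.85],"turn": [0,0,0],"claw": 0},
])

```text
t: 17.1
ee_pos: [478.5, -187.4, -27.0]
orientation: [-1.037, 1.444, -1.444]
ft_force: [-0.1, -0.9, -0.9]
width: 19.6
```

```bash
python3 -c "
from h import *
rem([478,-188,-32],-108.7)"
```

```text
t 17.1 pos [ 478.5 -187.4  -27. ] q [-0.4   0.61  1.97  0.    0.56  1.5 ] F [-0.1 -0.9 -0.9] w 19.6
d mm [-0.5 -0.6 -5. ] dp [-0.007 -0.008 -0.063] turn [-0.      0.     -0.0005] jawyaw now -108.62
```

>>> jog_arm([
  {"dp": [0,0,-0.03],"turn": [0,0,0],"claw": 0},
  {"dp": [0,0,-0.055],"turn": [0,0,0],"claw": 0},
  {"dp": [0,0,-0.062],"turn": [0,0,0],"claw": 0},
  {"dp": [0,0,-0.062],"turn": [0,0,0],"claw": 0},
  {"dp": [0,0,-0.062],"turn": [0,0,0],"claw": 0},
])

```text
t: 17.52
ee_pos: [478.5, -187.4, -31.9]
orientation: [-1.037, 1.444, -1.444]
ft_force: [0.4, 0.4, -1.8]
width: 20.1
```

>>> jog_arm([
  {"dp": [0,0,0],"turn": [0,0,0],"claw": 1},
  {"dp": [0,0,0],"turn": [0,0,0],"claw": 1},
  {"dp": [0,0,0],"turn": [0,0,0],"claw": 1},
  {"dp": [0,0,0],"turn": [0,0,0],"claw": 1},
  {"dp": [0,0,0],"turn": [0,0,0],"claw": 1},
  {"dp": [0,0,0],"turn": [0,0,0],"claw": 1},
  {"dp": [0,0,0],"turn": [0,0,0],"claw": 1},
  {"dp": [0,0,0],"turn": [0,0,0],"claw": 1},
  {"dp": [0,0,0],"turn": [0,0,0],"claw": 1},
  {"dp": [0,0,0],"turn": [0,0,0],"claw": 1},
  {"dp": [0,0,0],"turn": [0,0,0],"claw": 1},
  {"dp": [0,0,0],"turn": [0,0,0],"claw": 1},
])

```text
t: 18.52
ee_pos: [478.6, -187.4, -31.9]
orientation: [-1.037, 1.444, -1.444]
ft_force: [-0.1, -0.2, -0.5]
width: 87.7
```

>>> jog_arm([
  {"dp": [0,0,0.2],"turn": [0,0,0],"claw": 1},
  {"dp": [0,0,0.5],"turn": [0,0,0],"claw": 1},
  {"dp": [0,0,0.9],"turn": [0,0,0],"claw": 1},
  {"dp": [0,0,1],"turn": [0,0,0],"claw": 1},
  {"dp": [0,0,1],"turn": [0,0,0],"claw": 1},
])

```text
t: 18.93
ee_pos: [480.4, -188.2, 50.4]
orientation: [-1.035, 1.44, -1.448]
ft_force: [-0.2, -0.5, -0.1]
width: 88.2
```

>>> jog_arm([
  {"dp": [-0.3,0,0.3],"turn": [0,0,0],"claw": 1},
  {"dp": [-0.6,0,0.7],"turn": [0,0,0],"claw": 1},
  {"dp": [-0.8,0,1],"turn": [0,0,0],"claw": 1},
  {"dp": [-0.8,0,1],"turn": [0,0,0],"claw": 1},
  {"dp": [-0.8,0,1],"turn": [0,0,0],"claw": 1},
])

```text
t: 19.35
ee_pos: [416.4, -188.5, 130.4]
orientation: [-1.033, 1.439, -1.449]
ft_force: [-0.2, 0.2, -0.2]
width: 87.7
```

```bash
python3 -c "
from h import *
o=look('s8'); d=dict(np.load('pics/s8.npz')); W=pts(d); hsv=cv2.cvtColor(d['img'],cv2.COLOR_RGB2HSV)
rem([478,-188,-32],-108.7,o=o)
m=np.zeros((480,640),bool); m[225:310,250:310]=1
br=m&(hsv[...,0]<18)&(hsv[...,1]>100)&(abs(W[...,2]-26)<4); print(br.sum(),cv2.minAreaRect(W[br][:,:2].astype(np.float32)),np.median(W[br],0))
r=m&~br&(abs(W[...,2]-16)<5)&(W[...,0]>500); print('rod z',np.median(W[r],0))
"
```

```text
strap top z [104.4 106.4 107.3 108.2]
t 19.35 pos [ 416.4 -188.5  130.4] q [-0.45  0.25  2.04  0.    0.84  1.44] F [-0.2  0.2 -0.2] w 87.7
d mm [  61.6    0.5 -162.4] dp [ 0.77   0.006 -2.031] turn [ 0.0008  0.002  -0.0002] jawyaw now -108.67
251 ((452.27020263671875, -176.84898376464844), (20.23064613342285, 92.78043365478516), 71.81449890136719) [ 455.51659365 -176.62076863   26.47089732]
rod z [ 546.93925245 -206.76023426   17.30919389]
```

View pics/s8.png

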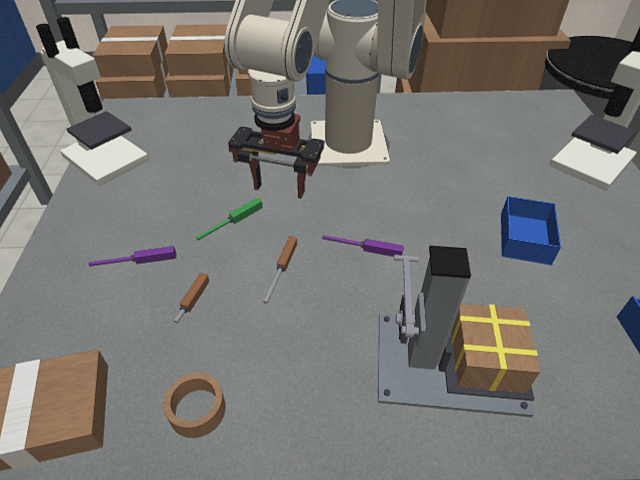

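The final view shows the long bar flat on the bench (handle (288,252), tip (266,299)) and the gripper clear. The short bar is unmoved at (193,293), the pawl is down (cross-bar (405,258)), and the carton is at the bottom. I'll hand in.

```bash
python3 -c "
from h import *
print(ctrl.close_job())"
```

```text
the job is handed in; nothing more can be done
None
```

The job is done and handed in at about 19.4 s, with no verdict reported. I took the long wooden bar by its handle, put the rod under the right half of the pawl's cross-bar and lifted. The pawl stayed up until the carton was all the way down. I then let it fall back, backed the rod out, laid the bar where it had come from and let go.

**Last checks:**
- **Carton:** its top went from 226 to 106 mm, the full 120 mm travel, and it was already there a second before I lowered the pawl.
- **Pawl:** the cross-bar is back at its starting height.
- **Bar:** it lies flat, with the handle top at 26 mm and the rod top at 17 mm.
- **Other things:** the short bar looks unmoved, and the force readings I saw stayed under 3 N.

**One check failed:** my first grasp closed on air above the handle. The fingers really end about 38 mm short of the stated TCP, as both the scene and wrist cameras showed. I went that much lower, and the second grasp held without slipping.

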